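# Sort round and square filter mounts into their trays

### The arm

A 7-joint arm with a two-finger parallel gripper is mounted at the origin on the work surface. World frame = base frame: x ahead of the robot, y to its left, z up, the work surface at z = 0. Lengths are in mm, angles in rad, forces in N, time in s.
With the tool pointing down it reaches from about 400 to 875 mm from the base axis. Payload 4.4 kg.
Tool frame: the origin (TCP) lies at the very end of the fingers, on their centre line; the grasp point (between the pads) lies 19 mm behind it; z points along the fingers, y is the line along which they close (so a half turn about z gives the same grasp; the last joint's range is limited). The gripper opens to 85 mm and grips with 20 to 120 N. Pads are 22 mm wide; open, the fingers measure 114 mm over their backs; the gripper's body (76 mm by 85 mm) begins 54 mm behind the grasp point. The pads swing forward as they close: fully open they stand 13 mm farther back than shut.
Start: joints at [1.06, 0.628, 0.038, 1.517, -0.027, 0.996, -0.02], TCP at [279.709, -586.755, 231.313] pointing down, gripper open.
Joint ranges: [-3.06, 3.06], [-0.37, 2.12], [-1.25, 1.32], [0.18, 2.47], [-1.1, 4.24], [0.23, 1.98], [-2.94, 2.94]. Speed limits (rad/s): [2.57, 2.57, 3.14, 3.14, 3.14, 3.14, 3.14].

### API

Orientations are given as [roll, pitch, yaw] about the fixed x, y, z axes, in that order (R = Rz(yaw) Ry(pitch) Rx(roll)).
In Python, from cell import ctrl gives the robot as it stands.
- The arm moves only by the tool step_arm, never from a script. Its argument "series" is a list that holds one entry, the list of rows, each a list of 7 numbers: the turn, a rotation vector about the tool's x, y, z as a fraction of full scale, then the shift along the tool's x, y, z as a fraction of full scale, then the closure, from 0 (fully open) to 1 (shut). In form: [[[ax, ay, az, tx, ty, tz, gripper], ...]]. A call has 1 to 12 rows; each row shifts and turns the commanded pose from where the row before left it, along the tool's axes as they then stand; what a row does not reach is not made up. Full scale, the value 1, is 150 mm for a shift and 45 degrees for a turn. A row lasts 1/10 s, in which the tool goes at most 50 mm and 8.59 degrees, less where a joint would pass 70% of its speed; a pose out of reach is approached as far as the arm can. A call with a number of a shift or a turn outside -1 to 1 is refused whole. A call with a gripper value outside its range is refused whole. The fingers move at their own pace and stop on an object; the grip force is fixed at half the most. Time passes only in rows, so rows that do not move let the fingers close. It gives the time, the measured TCP pose, the force, the opening and the grip force at its end, in the units of the state.
- ctrl.read_state(): the state, without advancing time (a new reading comes with each control period).
- ctrl.get_image(name): name is "scene" or "side" or "wrist"; returns a dict with "img" (480x640x3 uint8, red, green, blue), "fx", "fy", "cx", "cy" (pixels), "R" (3x3) and "t" (3): a world point X has camera coordinates R X + t. Camera axes: x right, y down, z forward; pixel columns grow to the right and rows downward; lengths in mm; the calibration is good to about 2 mm. A picture is of the moment at which its call begins. There is no depth.
- ctrl.finish_job(): hands the job in; it is judged then, once.
Trained networks look in a picture, given as the dict that the camera call returned (one of the last four; its "shot" number tells which), for a name from the list of things; names that differ only in an ending like _2 or _b are one class to them, and where a whole thing is asked for, a point or a joint stands for the part that bears it (a point fixed in the world has none). Each returns a list of dicts, best first, with "score" (0 to 1); they miss things now and then, are a little off and sometimes report something else, mostly with a low value. They report only what shows in the picture. A call takes as long as a camera call.
- ctrl.recognise(picture, thing): "centre" ([column, row] in pixels, amid what is visible of it).
The state is a dict: "clock": time; "qpos": joint angles; "qd": joint speeds; "tau": joint torques, N m; "eef_pos": TCP position; "tool_rot": TCP orientation; "force": force on the tool from outside, world axes, zero at the start; "torque": the same for the moment, N m; "width": finger opening in mm; "gripper_force": force on a finger pad.
Only numpy, scipy, OpenCV 4.12 (cv2) and the standard library are available. Lean on these libraries where they do the work, as an engineer would, in place of code of your own. Each camera call takes 0.05 s, during which the arm holds its last target. There are 200 camera calls.

### The job

Clear the sorting board: push the two round filter mounts over the board's open edge into the tray with the half-round ends, and the two square ones over the other edge into the tray with the square corners. Slide them without lifting them, leave the bottle, mouse and cup where they are, and only when all four mounts lie in their own trays press the counter's button fully down and let go.

Things in the scene. Friction and masses are not known exactly. Their poses are not given: they have to be found in the camera images.
- board: fixed white slab, 290 mm along x, 200 mm along y, top 45 mm above the bench; origin: centre of its underside. Aluminium lips 10 mm high, 6 mm thick on its short ends (x = +-145 mm); the long sides (y = +-100 mm) are open, a catch tray against each. The mounts start one each in lanes at about x = -99, -33, 33, 99 mm, within 45 mm of y = 0, squares turned up to 0.25 rad.
- round_tray: fixed open steel tray with half-round ends, 340 mm long (along its x, parallel to the board's), 100 mm wide, 35 mm high, walls and floor 3 mm. It stands against one long side of the board (1 mm gap); which side varies. Origin: centre of its underside, at bench height, 151 mm from the board's origin along the board's y.
- square_tray: fixed open steel tray with square corners, otherwise like the other: 340 x 100 x 35 mm, long along its x, walls and floor 3 mm. It stands against the other long side of the board (1 mm gap). Origin: centre of its underside, at bench height, 151 mm from the board's origin along the board's y.
- round_a: round filter mount: black disc, 42 mm in diameter, 12 mm thick, about 45 g, with a small aluminium-rimmed glass window of the same shape on its top (1 mm proud, look only). It starts lying flat on the board. Origin: centre of its underside; z up through its thickness.
- round_a_center (a point): the middle of that mount, halfway through its thickness (6 mm above its origin)
- round_b: round filter mount: black disc, 42 mm in diameter, 12 mm thick, about 45 g, with a small aluminium-rimmed glass window of the same shape on its top (1 mm proud, look only). It starts lying flat on the board. Origin: centre of its underside; z up through its thickness.
- round_b_center (a point): the middle of that mount, halfway through its thickness (6 mm above its origin)
- square_a: square filter mount: black square plate, 42 mm x 42 mm, 12 mm thick, about 45 g, with a small aluminium-rimmed glass window of the same shape on its top (1 mm proud, look only). It starts lying flat on the board. Origin: centre of its underside; z up through its thickness, x and y square to its sides.
- square_a_center (a point): the middle of that mount, halfway through its thickness (6 mm above its origin)
- square_b: square filter mount: black square plate, 42 mm x 42 mm, 12 mm thick, about 45 g, with a small aluminium-rimmed glass window of the same shape on its top (1 mm proud, look only). It starts lying flat on the board. Origin: centre of its underside; z up through its thickness, x and y square to its sides.
- square_b_center (a point): the middle of that mount, halfway through its thickness (6 mm above its origin)
- counter (a joint): travel of the counter's push button, m: 0 = up, 0.006 = fully down, which takes about 5 N; it springs back up
- counter_top (a point): centre of the top face of the counter's round white button (32 mm across, standing 14 mm proud, top 34 mm above the bench), near one end of a flat grey fixed counter console (120 x 85 mm, 20 mm high, with a dark display) to the left of the trays; press it straight down
- bottle: bystander: amber glass bottle, 60 mm in diameter, 110 mm tall, loose, on the left beyond the counter. Origin: centre of its underside
- mouse: bystander: black computer mouse, 100 x 58 x 42 mm, loose, on the right. Origin: centre of its underside
- cup: bystander: white cup, 72 mm across, 95 mm tall, loose, on the right. Origin: centre of its underside

How it is judged:
By the outcome, as a careful person would: the job done as asked, in the order asked, and still so for the second after the job is handed in, with the robot touching nothing.
It also fails if it takes over 59 s, if anything falls off the work surface, if the arm or the gripper's body presses on something with over 40 N, if the wrist force passes 120 N, or if a joint passes its speed limit or range.

## Working session

There is one attempt and no reset: what is moved stays moved. The work goes in short steps, Python scripts to look and compute and a tool call to move; the robot and the scene stay as the last step left them, time stands still between calls to the robot, and variables do not carry over. Pictures are saved under pics/ and viewed, at most 10 in all, crops included, and the job is handed in when it is done.

Besides the shell and the picture viewer there is one more tool, called after "Call:" by a JSON object that holds its "method" and its "body". step_arm: Moves the arm, as the interface text tells. Shift numbers are shares of 150 mm and turn numbers shares of 45 degrees, none past 1 either way. Its arguments: {"type":"object","properties":{"series":{"type":"array","items":{"type":"array","items":{"type":"array","items":{"type":"number","minimum":-1,"maximum":1}}}}},"required":["series"]}

```bash
mkdir -p pics; cat > h.py <<'E'
from cell import ctrl
import numpy as np, cv2
def ray(p,uv,z):
    R=np.array(p["R"]);t=np.array(p["t"]);c=-R.T@t
    d=R.T@np.array([(uv[0]-p["cx"])/p["fx"],(uv[1]-p["cy"])/p["fy"],1])
    return c+d*(z-c[2])/d[2]
def save(p,n): cv2.imwrite("pics/"+n,cv2.cvtColor(p["img"],cv2.COLOR_RGB2BGR))
E
python3 - <<'E'
from h import *
p=ctrl.get_image("scene");save(p,"s0.png")
for n,z in [("round_a",57),("square_a",57),("counter_top",34),("board",45),("round_tray",0),("square_tray",0),("bottle",55),("mouse",20),("cup",50)]:
    for r in ctrl.recognise(p,n)[:3]:
        print(n,round(r["score"],2),np.round(r["centre"]),np.round(ray(p,r["centre"],z)))
s=ctrl.read_state();print(s)
print(-np.array(p["R"]).T@np.array(p["t"]))
E
```

```text
round_a 0.66 [289. 216.] [436. -51.  57.]
round_a 0.52 [312. 225.] [494. -27.  57.]
square_a 0.7 [362. 256.] [633.  -3.  57.]
square_a 0.67 [333. 242.] [562. -24.  57.]
counter_top 0.44 [420. 152.] [480. 383.  34.]
board 0.63 [319. 240.] [531. -40.  45.]
round_tray 0.93 [284. 287.] [ 553. -166.    0.]
square_tray 0.74 [373. 210.] [524. 157.   0.]
bottle 0.95 [470. 186.] [659. 363.  55.]
mouse 0.87 [139. 302.] [ 388. -432.   20.]
mouse 0.52 [372. 209.] [530. 142.  20.]
cup 0.94 [199. 355.] [ 589. -405.   50.]
{'clock': 0.5, 'qpos': array([ 1.0601727 ,  0.62844327,  0.03851438,  1.51744536, -0.02701866,
        0.99625373, -0.0199934 ]), 'qd': array([ 0.00030951, -0.00137998, -0.00117843, -0.00066184,  0.00019631,
       -0.0018804 , -0.00239242]), 'tau': array([-1.05568553e-03, -5.62803876e+01,  1.22430079e+00, -1.93604225e+01,
        1.09471331e-02,  2.62736736e-03, -1.21619638e-05]), 'eef_pos': array([ 279.71496636, -586.73651508,  231.27107288]), 'tool_rot': array([-3.14156086e+00, -4.02658497e-05,  4.44782416e-01]), 'force': array([ 0.25144212, -0.52537688,  0.1157188 ]), 'torque': array([ 0.02518656, -0.0011874 , -0.01202983]), 'gripper_force': 0.0, 'width': 85.45282782142272}
[1014.89916149 -495.30546547  913.65094909]
```

View pics/s0.png

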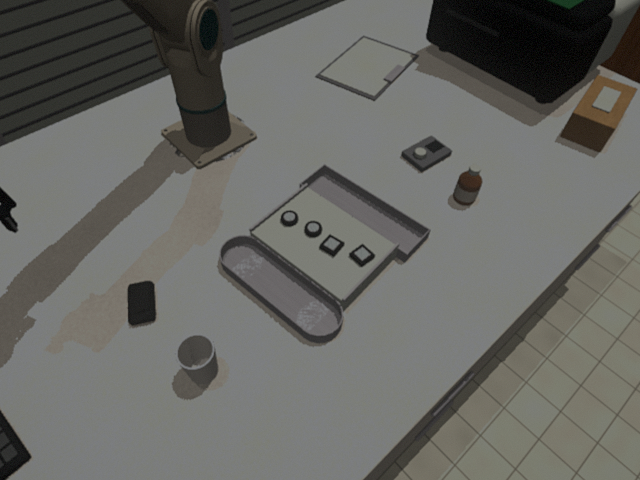

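The scene shows the board at about (320,240), with the rounds at (289,216) and (312,225) and the squares at (333,242) and (362,256). The round tray is on the −y side and the square tray on +y. I'll move above the board for a closer look.

Call:
{"method": "step_arm", "body": {"series": [[[0, 0, 0.15, 0, 0, -0.2, 1], [0, 0, 0.15, 0, 0, -0.2, 1], [0, 0, 0.15, 0, 0, -0.2, 1], [0, 0, 0, 0.11, -0.2, 0, 1], [0, 0, 0, 0.11, -0.2, 0, 1], [0, 0, 0, 0.11, -0.2, 0, 1], [0, 0, 0, 0.11, -0.2, 0, 1], [0, 0, 0, 0.11, -0.2, 0, 1], [0, 0, 0, 0.11, -0.2, 0, 1], [0, 0, 0, 0.11, -0.2, 0, 1], [0, 0, 0, 0.11, -0.2, 0, 1], [0, 0, 0, 0.11, -0.2, 0, 1]]]}}

```text
clock: 1.7
eef_pos: [403.4, -303.0, 321.6]
tool_rot: [3.141, -0.001, 0.091]
force: [0.6, 0.3, 0.2]
width: -0.0
gripper_force: 0.0
```

Call:
{"method": "step_arm", "body": {"series": [[[0, 0, 0, 0.11, -0.2, 0, 1], [0, 0, 0, 0.11, -0.2, 0, 1], [0, 0, 0, 0.11, -0.2, 0, 1], [0, 0, 0, 0.11, -0.2, 0, 1], [0, 0, 0, 0.11, -0.2, 0, 1], [0, 0, 0, 0.11, -0.2, 0, 1], [0, 0, 0, 0.11, -0.2, 0, 1], [0, 0, 0, 0.11, -0.2, 0, 1], [0, 0, 0, 0, 0, 0, 1], [0, 0, 0, 0, 0, 0, 1], [0, 0, 0, 0, 0, 0, 1]]]}}

```text
clock: 2.8
eef_pos: [512.1, -54.5, 321.3]
tool_rot: [3.141, 0.0, 0.09]
force: [-0.7, 0.3, 0.9]
width: -0.3
gripper_force: 0.0
```

```bash
python3 - <<'E'
from h import *
p=ctrl.get_image("wrist");save(p,"w0.png")
for n,z in [("round_a",57),("square_a",57),("board",45),("round_tray",0),("square_tray",0)]:
    for r in ctrl.recognise(p,n)[:3]:
        print(n,round(r["score"],2),np.round(r["centre"]),np.round(ray(p,r["centre"],z)))
p2=ctrl.get_image("scene")
for r in ctrl.recognise(p2,"counter_top")[:2]: print(r)
s=ctrl.read_state();print(s["clock"],s["eef_pos"],s["tool_rot"],s["width"])
print(-np.array(p["R"]).T@np.array(p["t"]))
E
```

```text
round_a 0.93 [305. 266.] [435. -49.  57.]
round_a 0.65 [294. 208.] [499. -32.  57.]
square_a 0.97 [267.  77.] [626.   4.  57.]
square_a 0.96 [295. 148.] [561. -28.  57.]
board 0.82 [296. 172.] [535. -30.  45.]
round_tray 0.68 [432. 151.] [ 570. -184.    0.]
square_tray 0.83 [155. 153.] [539. 137.   0.]
{'centre': [419.5, 150.8], 'score': 0.61}
3.2 [512.45027183 -53.67610502 321.39753219] [ 3.14152379e+00 -1.40699024e-04  9.06713612e-02] -0.03335123846288893
[579.70960058 -48.9371004  463.65686129]
```

View pics/w0.png

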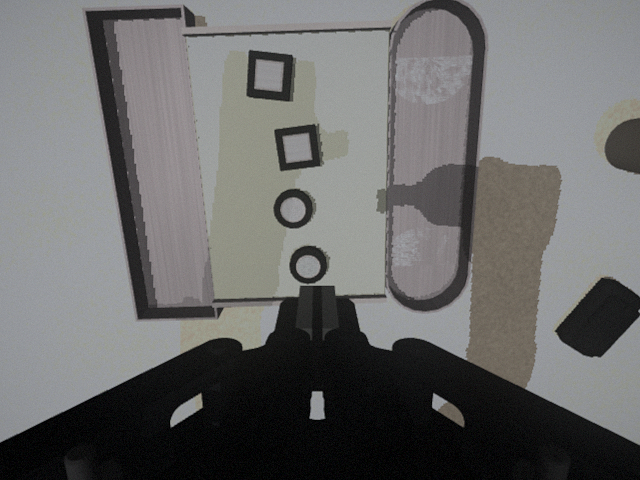

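The wrist picture shows the whole board: right (−y) edge (390,28)–(386,297), left edge (184,33)–(213,300). The squares are at (270,75) and (297,147), the rounds at (293,208) and (308,264).

```bash
cat >> h.py <<'E'
E
python3 - <<'E'
from h import *
p=ctrl.get_image("wrist")
c=[ray(p,u,45)[:2] for u in [(390,32),(386,295),(213,298),(185,36)]]
print(np.round(c))
a=np.array([c[0]-c[1],c[3]-c[2]]);yaw=np.arctan2(a[:,1],a[:,0]);print(yaw)
y=yaw.mean();o=np.mean(c,0);B=np.array([[np.cos(y),np.sin(y)],[-np.sin(y),np.cos(y)]])
print("o",o)
for u in [(308,264),(293,208),(297,147),(270,75)]:
    w=ray(p,u,57)[:2];print(np.round(w),np.round(B@(w-o)))
# square angles by dark contours
g=cv2.cvtColor(p["img"],cv2.COLOR_RGB2GRAY)
m=((g<70)*255).astype(np.uint8)
for k in cv2.findContours(m,cv2.RETR_EXTERNAL,cv2.CHAIN_APPROX_NONE)[0]:
    if 500<cv2.contourArea(k)<4000:
        w=np.array([ray(p,q[0],57)[:2] for q in k],np.float32);r=cv2.minAreaRect(w);print(np.round(r[0]),np.round(r[1]),r[2])
for im in ("scene","side"):
    q=ctrl.get_image(im);print(im,[(np.round(r["centre"]),round(r["score"],2),np.round(ray(q,r["centre"],34))) for r in ctrl.recognise(q,"counter_top")[:2]])
    save(q,im+"1.png")
    if im=="scene": cv2.imwrite("pics/c.png",cv2.resize(q["img"][125:215,370:490,::-1],None,fx=5,fy=5))
E
```

```text
[[ 679. -111.]
 [ 404. -145.]
 [ 382.   56.]
 [ 658.   88.]]
[0.12372388 0.11738402]
o [530.71875914 -27.77028468]
[438. -51.] [-95. -12.]
[499. -30.] [-31.   2.]
[563. -29.] [32. -5.]
[628.   2.] [100.  18.]
[ 401. -392.] [70. 90.] 62.915164947509766
[437. -52.] [43. 40.] 5.179705619812012
[498. -31.] [41. 41.] 31.31475830078125
[562. -31.] [42. 42.] 12.298901557922363
[ 590. -361.] [55. 32.] 17.665319442749023
[627.   1.] [43. 42.] 89.16204833984375
scene [(array([419., 153.]), 0.65, array([480., 378.,  34.])), (array([289., 218.]), 0.43, array([426., -44.,  34.]))]
side [(array([240., 385.]), 0.68, array([474., 396.,  34.]))]
```

View pics/c.png

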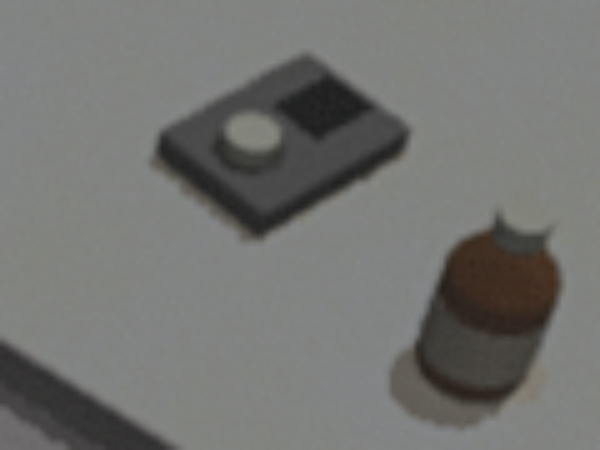

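Call:
{"method": "step_arm", "body": {"series": [[[0, 0, -0.038, -0.064, -0.235, 0, 1], [0, 0, 0, 0, -0.235, 0.2, 1], [0, 0, 0, 0, 0, 0.3, 1], [0, 0, 0, 0, 0, 0.3, 1], [0, 0, 0, 0, 0, 0.3, 1], [0, 0, 0, 0, 0, 0.3, 1], [0, 0, 0, 0, 0, 0.2, 1], [0, 0, 0, 0, 0, 0.1, 1], [0, 0, 0, 0, 0, 0.0, 1], [0, 0, 0, 0, 0, 0, 1], [0, 0, 0, 0, 0, 0, 1]]]}}

```text
clock: 4.55
eef_pos: [496.5, 16.0, 67.4]
tool_rot: [3.141, -0.002, 0.121]
force: [-0.5, -0.2, 0.2]
width: 0.1
gripper_force: 0.0
```

```bash
cat >> h.py <<'E'
O=np.array([530.7,-27.8]);Y=.12
B=np.array([[np.cos(Y),np.sin(Y)],[-np.sin(Y),np.cos(Y)]])
def st():
    s=ctrl.read_state();print(round(s["clock"],2),"board",np.round(B@(s["eef_pos"][:2]-O),1),"z",round(s["eef_pos"][2],1),"yaw",s["tool_rot"][2].round(4),"F",s["force"].round(1))
E
python3 - <<'E'
from h import *
st();save(ctrl.get_image("wrist"),"w1.png")
E
```

```text
4.55 board [-28.7  47.6] z 67.4 yaw 0.1212 F [-0.5 -0.2  0.2]
```

View pics/w1.png

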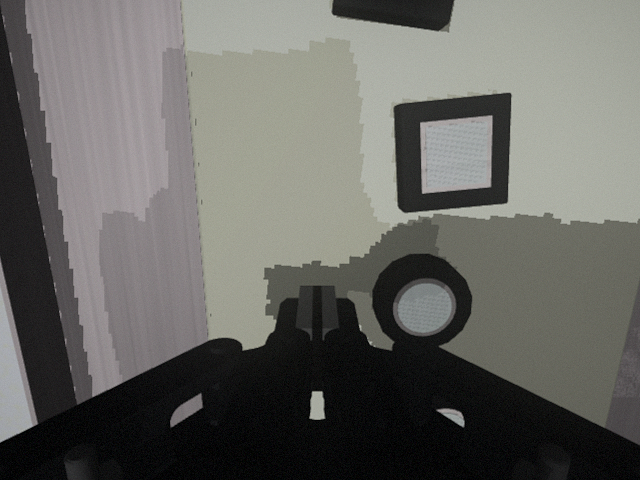

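The fingertip is at (317,290), to the left of round b at (423,303), and there is clearance between them. I'll check the lateral alignment.

```bash
python3 - <<'E'
from h import *
p=ctrl.get_image("wrist")
for u in [(422,300),(455,153)]: print(np.round(B@(ray(p,u,57)[:2]-O),1))
R=np.array(p["R"]);t=np.array(p["t"]);s=ctrl.read_state();c=R@s["eef_pos"]+t;print(c[:2]/c[2]*p["fx"]+[p["cx"],p["cy"]])
st()
E
```

```text
[-30.3   2.2]
[31.  -6.1]
[315.49458116 307.42374658]
4.65 board [-28.8  47.6] z 67.5 yaw 0.1211 F [ 0.2 -0.   0.5]
```

Call:
{"method": "step_arm", "body": {"series": [[[0, 0, 0, -0.01, 0, 0.06, 1], [0, 0, 0, 0, 0, 0.06, 1], [0, 0, 0, 0, 0.1, 0, 1], [0, 0, 0, 0, 0.1, 0, 1], [0, 0, 0, 0, 0.2, 0, 1], [0, 0, 0, 0, 0.2, 0, 1], [0, 0, 0, 0, 0.2, 0, 1], [0, 0, 0, 0, 0.2, 0, 1], [0, 0, 0, 0, 0, 0, 1], [0, 0, 0, 0, 0, 0, 1], [0, 0, 0, 0, 0, -0.3, 1], [0, 0, 0, 0, 0, -0.3, 1]]]}}

```text
clock: 5.85
eef_pos: [510.6, -130.9, 137.3]
tool_rot: [-3.139, 0.005, 0.124]
force: [1.3, -0.1, 0.1]
width: -0.1
gripper_force: 0.0
```

```bash
python3 - <<'E'
from h import *
st();p=ctrl.get_image("wrist");save(p,"w2.png")
for n in ("round_a","square_a"):
    for r in ctrl.recognise(p,n)[:3]: print(n,r["score"],r["centre"],np.round(B@(ray(p,r["centre"],57)[:2]-O),1))
E
```

```text
5.85 board [ -32.3 -100. ] z 137.3 yaw 0.1238 F [ 1.3 -0.1  0.1]
round_a 0.95 [360.5, 229.6] [ -20.9 -125.9]
round_a 0.67 [178.3, 330.9] [-88. -12.]
square_a 0.87 [147.3, 140.3] [29.8 -5.9]
square_a 0.77 [94.0, 21.9] [88.7 14.7]
square_a 0.6 [177.4, 331.9] [-88.8 -11.4]
```

View pics/w2.png

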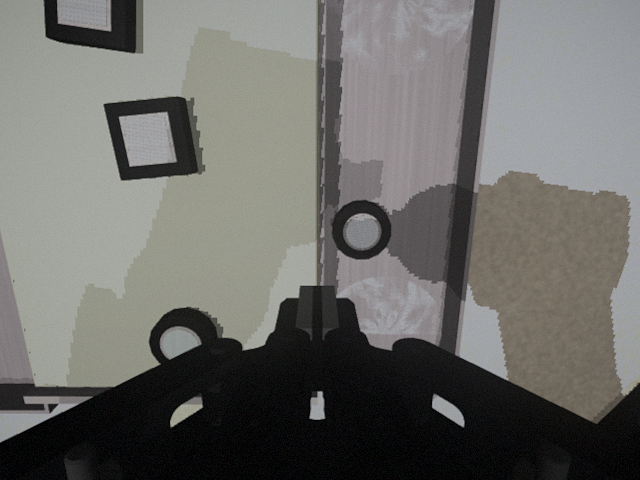

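Round b lies flat in the round tray at (361,230). Next is round a.

Call:
{"method": "step_arm", "body": {"series": [[[0, 0, 0, -0.105, -0.226, 0, 1], [0, 0, 0, -0.105, -0.226, 0, 1], [0, 0, 0, -0.105, -0.226, 0, 1], [0, 0, 0, -0.105, -0.226, 0, 1], [0, 0, 0, 0, 0, 0, 1], [0, 0, 0, 0, 0, 0.2, 1], [0, 0, 0, 0, 0, 0.15, 1], [0, 0, 0, 0, 0, 0.1, 1], [0, 0, 0, 0, 0, 0, 1], [0, 0, 0, 0, 0, 0, 1]]]}}

```text
clock: 7.0
eef_pos: [432.6, -6.0, 70.4]
tool_rot: [-3.141, 0.002, 0.122]
force: [-0.2, 0.5, -0.1]
width: -0.3
gripper_force: 0.0
```

```bash
python3 - <<'E'
from h import *
st();p=ctrl.get_image("wrist")
for n in ("round_a",):
    for r in ctrl.recognise(p,n)[:3]: print(n,r["score"],r["centre"],np.round(B@(ray(p,r["centre"],57)[:2]-O),1))
E
```

```text
7.0 board [-94.7  33.4] z 70.4 yaw 0.1218 F [-0.2  0.5 -0.1]
round_a 0.81 [417.4, 294.8] [-95.2 -10.6]
round_a 0.59 [637.0, 164.8] [-39.6 -93.2]
```

Call:
{"method": "step_arm", "body": {"series": [[[0, 0, 0, 0, 0, 0.07, 1], [0, 0, 0, 0, 0, 0.07, 1], [0, 0, 0, 0, 0.1, 0, 1], [0, 0, 0, 0, 0.1, 0, 1], [0, 0, 0, 0, 0.15, 0, 1], [0, 0, 0, 0, 0.2, 0, 1], [0, 0, 0, 0, 0.2, 0, 1], [0, 0, 0, 0, 0.16, 0, 1], [0, 0, 0, 0, 0, 0, 1], [0, 0, 0, 0, 0, 0, 1], [0, 0, 0, 0, 0, -0.3, 1], [0, 0, 0, 0, 0, -0.3, 1]]]}}

```text
clock: 8.3
eef_pos: [448.6, -139.5, 139.6]
tool_rot: [-3.139, 0.005, 0.124]
force: [0.9, -0.7, -0.1]
width: 0.0
gripper_force: 0.0
```

```bash
python3 - <<'E'
from h import *
st();p=ctrl.get_image("wrist");save(p,"w3.png")
for n in ("round_a","square_a"):
    for r in ctrl.recognise(p,n)[:3]: print(n,r["score"],r["centre"],np.round(B@(ray(p,r["centre"],57)[:2]-O),1), np.round(B@(ray(p,r["centre"],15)[:2]-O),1))
E
```

```text
8.3 board [ -94.9 -101.1] z 139.6 yaw 0.1241 F [ 0.9 -0.7 -0.1]
round_a 0.89 [357.1, 231.9] [ -85.4 -125.3] [ -96.4 -129.7]
round_a 0.87 [363.4, 138.7] [ -31.5 -127.1] [ -32.5 -131.9]
```

Call:
{"method": "step_arm", "body": {"series": [[[0, 0, 0, 0.21, -0.077, 0, 1], [0, 0, 0, 0.21, -0.077, 0, 1], [0, 0, 0, 0.21, -0.077, 0, 1], [0, 0, 0, 0.21, -0.077, 0, 1], [0, 0, 0, 0, 0, 0, 1], [0, 0, 0, 0, 0, 0.2, 1], [0, 0, 0, 0, 0, 0.15, 1], [0, 0, 0, 0, 0, 0.1, 1], [0, 0, 0, 0, 0, 0, 1], [0, 0, 0, 0, 0, 0, 1]]]}}

```text
clock: 9.45
eef_pos: [568.4, -79.9, 72.0]
tool_rot: [-3.141, 0.002, 0.122]
force: [0.4, 0.9, 0.1]
width: -0.1
gripper_force: 0.0
```

```bash
python3 - <<'E'
from h import *
st();p=ctrl.get_image("wrist")
for n in ("square_a",):
    for r in ctrl.recognise(p,n)[:3]: print(n,r["score"],r["centre"],np.round(B@(ray(p,r["centre"],57)[:2]-O),1))
E
```

```text
9.45 board [ 31.2 -56.3] z 72.0 yaw 0.1222 F [0.4 0.9 0.1]
square_a 0.91 [129.2, 124.9] [101.1  16.1]
square_a 0.9 [199.6, 289.3] [32.4 -5.7]
```

Call:
{"method": "step_arm", "body": {"series": [[[0, 0, 0, 0.005, 0, 0.08, 1], [0, 0, 0, 0, 0, 0.07, 1], [0, 0, 0, 0, -0.1, 0, 1], [0, 0, 0, 0, -0.1, 0, 1], [0, 0, 0, 0, -0.1, 0, 1], [0, 0, 0, 0, -0.15, 0, 1], [0, 0, 0, 0, -0.2, 0, 1], [0, 0, 0, 0, -0.2, 0, 1], [0, 0, 0, 0, -0.2, 0, 1], [0, 0, 0, 0, 0, 0, 1], [0, 0, 0, 0, 0, 0, 1], [0, 0, 0, 0, 0, -0.3, 1]]]}}

```text
clock: 10.75
eef_pos: [546.7, 74.7, 90.5]
tool_rot: [3.14, 0.012, 0.121]
force: [-0.1, -0.4, 0.5]
width: -0.1
gripper_force: 0.0
```

Call:
{"method": "step_arm", "body": {"series": [[[0, 0, 0, 0, 0, -0.3, 1], [0, 0, 0, 0, 0, 0, 1]]]}}

```text
clock: 10.95
eef_pos: [555.0, 75.7, 145.4]
tool_rot: [-3.142, -0.01, 0.119]
force: [0.4, -0.5, -0.7]
width: 0.4
gripper_force: 0.0
```

```bash
python3 - <<'E'
from h import *
st();p=ctrl.get_image("wrist");save(p,"w4.png")
for n in ("square_a",):
    for r in ctrl.recognise(p,n)[:3]: print(n,r["score"],r["centre"],np.round(B@(ray(p,r["centre"],57)[:2]-O),1), np.round(B@(ray(p,r["centre"],15)[:2]-O),1))
E
```

```text
10.95 board [36.5 99.8] z 145.4 yaw 0.1193 F [ 0.4 -0.5 -0.7]
square_a 0.83 [453.4, 141.3] [99.5 20.5] [98.8  6.2]
square_a 0.72 [273.7, 240.1] [ 40.5 126. ] [ 29.2 130.8]
```

View pics/w4.png

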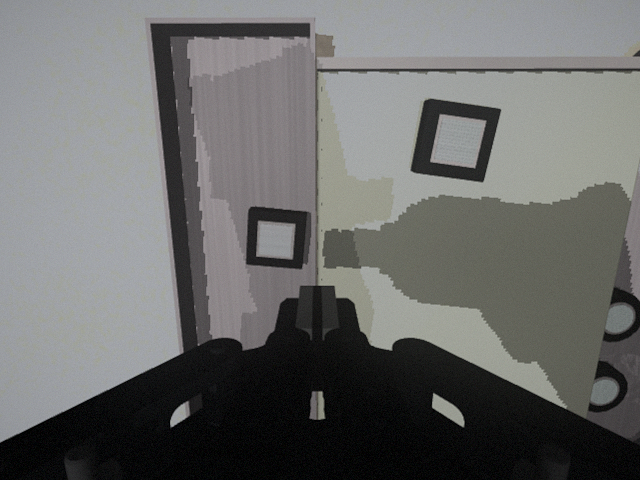

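The first square lies flat in the square tray at (275,238). The last one is at (457,140).

Call:
{"method": "step_arm", "body": {"series": [[[0, 0, 0, 0.09, 0.18, 0, 1], [0, 0, 0, 0.09, 0.18, 0, 1], [0, 0, 0, 0.09, 0.18, 0, 1], [0, 0, 0, 0.09, 0.18, 0, 1], [0, 0, 0, 0.09, 0.18, 0, 1], [0, 0, 0, 0, 0, 0, 1], [0, 0, 0, 0, 0, 0.2, 1], [0, 0, 0, 0, 0, 0.15, 1], [0, 0, 0, 0, 0, 0.1, 1], [0, 0, 0, 0, 0, 0, 1], [0, 0, 0, 0, 0, 0, 1]]]}}

```text
clock: 12.15
eef_pos: [634.2, -49.8, 72.3]
tool_rot: [-3.141, 0.001, 0.121]
force: [0.8, 0.5, 0.1]
width: -0.1
gripper_force: 0.0
```

```bash
python3 - <<'E'
from h import *
st();p=ctrl.get_image("wrist")
for n in ("square_a",):
    for r in ctrl.recognise(p,n)[:3]: print(n,r["score"],r["centre"],np.round(B@(ray(p,r["centre"],57)[:2]-O),1))
E
```

```text
12.15 board [100.1 -34.2] z 72.3 yaw 0.1214 F [0.8 0.5 0.1]
square_a 0.77 [196.9, 286.7] [102.5  17.6]
square_a 0.62 [24.9, 369.3] [ 61.2 100.8]
```

Call:
{"method": "step_arm", "body": {"series": [[[0, 0, 0, 0.007, 0, 0.08, 1], [0, 0, 0, 0, 0, 0.07, 1], [0, 0, 0, 0, -0.1, 0, 1], [0, 0, 0, 0, -0.1, 0, 1], [0, 0, 0, 0, -0.1, 0, 1], [0, 0, 0, 0, -0.2, 0, 1], [0, 0, 0, 0, -0.2, 0, 1], [0, 0, 0, 0, -0.2, 0, 1], [0, 0, 0, 0, 0, 0, 1], [0, 0, 0, 0, 0, 0, 1], [0, 0, 0, 0, 0, -0.3, 1], [0, 0, 0, 0, 0, -0.3, 1]]]}}

```text
clock: 13.45
eef_pos: [617.9, 82.8, 139.6]
tool_rot: [3.141, 0.004, 0.12]
force: [2.0, -0.5, 0.2]
width: -0.1
gripper_force: 0.0
```

```bash
python3 - <<'E'
from h import *
st();p=ctrl.get_image("wrist");save(p,"w5.png")
for n in ("square_a",):
    for r in ctrl.recognise(p,n)[:3]: print(n,r["score"],r["centre"],np.round(B@(ray(p,r["centre"],15)[:2]-O),1))
E
```

```text
13.45 board [99.9 99.4] z 139.6 yaw 0.1201 F [ 2.  -0.5  0.2]
square_a 0.88 [261.8, 310.7] [ 37.  140.2]
square_a 0.64 [268.7, 235.1] [ 95.9 133. ]
```

Call:
{"method": "step_arm", "body": {"series": [[[0, 0, 0, -0.097, -0.237, -0.1, 1], [0, 0, 0, -0.097, -0.237, -0.1, 1], [0, 0, 0, -0.097, -0.237, -0.1, 1], [0, 0, 0, -0.097, -0.237, -0.1, 1], [0, 0, 0, -0.097, -0.237, 0, 1], [0, 0, 0, -0.097, -0.237, 0, 1], [0, 0, 0, -0.097, -0.237, 0, 1], [0, 0, 0, -0.097, -0.237, 0, 1], [0, 0, 0, -0.097, -0.237, 0, 1], [0, 0, 0, 0, 0, 0, 1], [0, 0, 0, 0, 0, 0, 1], [0, 0, 0, 0, 0, 0, 1]]]}}

```text
clock: 14.75
eef_pos: [451.6, 384.1, 199.8]
tool_rot: [3.14, -0.0, 0.119]
force: [0.6, 0.3, 1.2]
width: 0.0
gripper_force: 0.0
```

```bash
python3 - <<'E'
from h import *
print(ctrl.read_state()["eef_pos"]);st();p=ctrl.get_image("wrist");save(p,"w6.png")
for r in ctrl.recognise(p,"counter_top")[:3]: print(r["score"],r["centre"],np.round(ray(p,r["centre"],34),1))
q=ctrl.get_image("scene");cv2.imwrite("pics/s2.png",cv2.resize(q["img"][150:350,200:450,::-1],None,fx=3,fy=3))
E
```

```text
[451.64280382 384.08142875 199.82733726]
14.75 board [-29.2 418.4] z 199.8 yaw 0.1187 F [0.6 0.3 1.2]
0.77 [311.9, 190.6] [473.3 389.9  34. ]
```

View pics/w6.png

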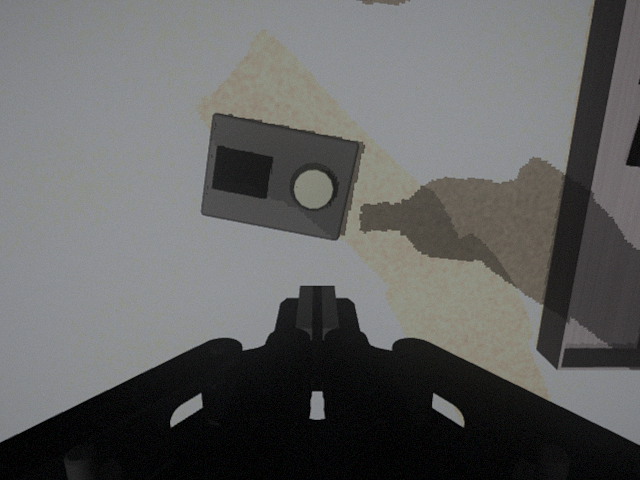

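View pics/s2.png

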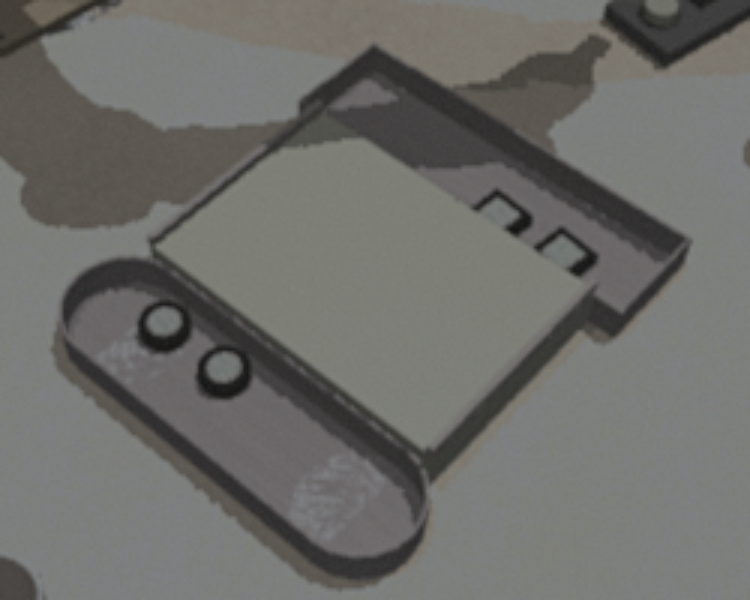

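All four mounts lie flat: two rounds in the round tray and two squares in the square tray. The button is at (314,189) in the wrist view, so I'll move above it and descend.

Call:
{"method": "step_arm", "body": {"series": [[[0, 0, 0, 0.152, -0.014, 0, 1], [0, 0, 0, 0, 0, 0.2, 1], [0, 0, 0, 0, 0, 0.2, 1], [0, 0, 0, 0, 0, 0.2, 1], [0, 0, 0, 0, 0, 0.2, 1], [0, 0, 0, 0, 0, 0.15, 1], [0, 0, 0, 0, 0, 0.06, 1], [0, 0, 0, 0, 0, 0, 1], [0, 0, 0, 0, 0, 0, 1]]]}}

```text
clock: 15.8
eef_pos: [473.7, 391.0, 49.4]
tool_rot: [-3.141, -0.001, 0.121]
force: [-1.3, -0.2, -0.8]
width: -0.1
gripper_force: 0.0
```

```bash
python3 - <<'E'
from h import *
s=ctrl.read_state();print(s["eef_pos"],s["force"])
p=ctrl.get_image("wrist")
for r in ctrl.recognise(p,"counter_top")[:2]: print(r["score"],r["centre"],np.round(ray(p,r["centre"],34),1))
cv2.imwrite("pics/w7.png",p["img"][150:420,170:480,::-1])
E
```

```text
[473.67007742 390.96722157  49.43795183] [-1.27995731 -0.15593338 -0.78109222]
0.62 [320.9, 272.9] [482.7 389.8  34. ]
```

View pics/w7.png

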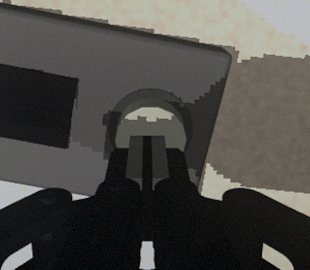

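The button is under the tips, with its centre near (321,293) in full-frame pixels. I'll press it gently.

Call:
{"method": "step_arm", "body": {"series": [[[0, 0, 0, 0, 0.01, 0.06, 1], [0, 0, 0, 0, 0, 0.04, 1], [0, 0, 0, 0, 0, 0.02, 1], [0, 0, 0, 0, 0, 0.02, 1], [0, 0, 0, 0, 0, 0, 1], [0, 0, 0, 0, 0, 0, 1]]]}}

```text
clock: 16.5
eef_pos: [473.3, 389.1, 28.1]
tool_rot: [3.141, -0.0, 0.121]
force: [-1.2, -3.1, 6.3]
width: 0.4
gripper_force: 3.3
```

Call:
{"method": "step_arm", "body": {"series": [[[0, 0, 0, 0, 0, 0.01, 1], [0, 0, 0, 0, 0, 0, 1], [0, 0, 0, 0, 0, 0, 1]]]}}

```text
clock: 16.8
eef_pos: [473.3, 389.1, 27.9]
tool_rot: [3.141, -0.001, 0.121]
force: [-1.7, -3.4, 15.4]
width: -0.4
gripper_force: 8.2
```

It has bottomed out: the force rose to 15 N with no further travel. I'll release it and check.

Call:
{"method": "step_arm", "body": {"series": [[[0, 0, 0, 0, 0, -0.04, 1], [0, 0, 0, 0, 0, -0.1, 1], [0, 0, 0, 0, 0, -0.2, 1], [0, 0, 0, 0, 0, -0.3, 1], [0, 0, 0, 0, 0, -0.3, 1], [0, 0, 0, 0, 0, 0, 1], [0, 0, 0, 0, 0, 0, 1], [0, 0, 0, 0, 0, 0, 1]]]}}

```text
clock: 17.6
eef_pos: [472.2, 388.5, 166.1]
tool_rot: [3.14, 0.002, 0.121]
force: [-1.2, 0.2, -1.0]
width: -0.0
gripper_force: 0.0
```

```bash
python3 - <<'E'
from h import *
st();q=ctrl.get_image("scene")
for n,z in (("round_a",15),("square_a",15),("bottle",55),("mouse",20),("cup",50)):
    for r in ctrl.recognise(q,n)[:2]: print(n,round(r["score"],2),np.round(r["centre"]),np.round(ray(q,r["centre"],z)))
print(ctrl.finish_job())
E
```

```text
17.6 board [ -8.2 420.3] z 166.1 yaw 0.1213 F [-1.2  0.2 -1. ]
round_a 0.81 [255. 260.] [ 459. -174.   15.]
round_a 0.77 [273. 271.] [ 512. -163.   15.]
square_a 0.66 [391. 233.] [614. 124.  15.]
square_a 0.62 [367. 219.] [542. 113.  15.]
bottle 0.67 [470. 186.] [661. 363.  55.]
mouse 0.63 [139. 300.] [ 383. -430.   20.]
mouse 0.28 [254. 257.] [ 455. -172.   20.]
cup 0.66 [200. 357.] [ 594. -407.   50.]
the job is handed in; nothing more can be done
None
```

I slid all four mounts into their own trays, then pressed the counter button fully down (15 N, no further travel) and let go; the bottle, mouse and cup stayed put, and I handed the job in at about 18 s.

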